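# Find the loaded master canister by its weight

## Task

One of the two identical blue-lidded metal canisters holds a steel setting master, the other only an empty foam insert; they can be told apart only by their weight. Feel which one is the heavy one and set it down gently and upright inside the green tray, wholly within its rim, for the calibration run. Leave the light canister standing upright on the granite plate outside the tray.

Things in the scene. Friction and masses are not known exactly. Their poses are not given: they have to be found in the camera images.
- can_1_mid (a point): centre, half-way up (33 mm above its underside), of one closed canister: upright round aluminium can with a blue ribbed lid with a white disc on top, 51 mm across, 66 mm high, straight sides; the lid is fixed. z axis up along the can. Starts standing on the plate. One of the two cans weighs about 0.62 kg (6 N, steel master inside, which has about 2 mm of play), the other about 0.14 kg (1.3 N); which is which changes from start to start and cannot be seen
- can_2_mid (a point): the same point of the other canister, which looks exactly alike
- tray: square green tray with a grey felt floor, fixed to the plate, 130 x 130 mm outside, 122 x 122 mm inside, rim 14 mm high and 4 mm thick, inner floor about 5 mm above the plate. Origin: centre of its underside, on the plate; x and y along its sides, z up

How it is judged:
At the end, for the whole second after the job is handed in: The heavy canister rests upright (7 degrees) in the tray with its weight (over 3.5 N) on it, its axis within 42 mm of the tray's centre along each side; the light one stands upright (7 degrees) on the plate, its axis over 85 mm from the tray's centre (((contact force between can_1 and tray above 3.5 N and x of can_1_mid in the frame of tray between -0.042 and 0.042 m and y of can_1_mid in the frame of tray between -0.042 and 0.042 m and angle between each of can_1_mid, can_2_mid's own z axis and vertical below 0.12 rad and linear speed of can_1 below 0.03 m/s and height (world z) of can_2_mid between 0.029 and 0.037 m and horizontal distance between can_2_mid and tray above 0.085 m) or (contact force between can_2 and tray above 3.5 N and x of can_2_mid in the frame of tray between -0.042 and 0.042 m and y of can_2_mid in the frame of tray between -0.042 and 0.042 m and angle between each of can_2_mid, can_1_mid's own z axis and vertical below 0.12 rad and linear speed of can_2 below 0.03 m/s and height (world z) of can_1_mid between 0.029 and 0.037 m and horizontal distance between can_1_mid and tray above 0.085 m))); the robot touches nothing.
It fails at once if a canister is dropped: let go more than about 3 cm above where it would stand ((height (world z) of can_1_mid above 0.065 m and contact force between can_1 and the fingers below 0.3 N) or (height (world z) of can_2_mid above 0.065 m and contact force between can_2 and the fingers below 0.3 N)).
It fails at once if a canister is tipped over (tilted more than 60 degrees) (angle between any of can_1_mid, can_2_mid's own z axis and vertical above 1.05 rad).
It also fails if it takes over 48 s, if anything falls off the work surface, if the arm or the gripper's body presses on something with over 40 N, if the wrist force passes 120 N, or if a joint passes its speed limit or range.

## Robot

A 6-joint arm with a two-finger parallel gripper is mounted at the origin on a cart in front of the work surface, level with it; the furniture and walls round the work are solid. World frame = base frame: x ahead of the robot, y to its left, z up, the work surface at z = 0. Lengths are in m, angles in rad, forces in N, time in s.
With the tool pointing down it reaches from about 0.3 to 0.825 m from the base axis. Payload 5.4 kg.
Tool frame: the origin (TCP) lies on the centre line of the jaws, within the pads' length; the fingertips stand 8 mm ahead of it and the grasp point (between the pads) lies 11 mm behind it; z points along the fingers, y is the line along which they close (so a half turn about z gives the same grasp; the last joint's range is limited). The gripper opens to 92 mm and grips with 3 to 60 N. Pads are 20 mm wide; open, the fingers measure 128 mm over their backs; the gripper's body (75 mm by 189 mm) begins 69 mm behind the grasp point.
Start: joints at [-1.419, 0.158, 1.597, -0, 1.386, -0.21], TCP at [0.204, -0.538, 0.223] pointing down, gripper open.
Joint ranges: [-2.91, 2.91], [-0.94, 2.29], [0.18, 2.7], [-1.29, 4.43], [0.17, 2.64], [-3, 3]. Speed limits (rad/s): [2.57, 2.57, 3.14, 3.14, 3.14, 3.14].

## Interface

Orientations are given as a unit quaternion [w, x, y, z].
In Python, from workcell import arm gives the robot as it stands. The module is installed in compiled form; this text tells all that it offers.
- The arm moves only by the shell command python3 -m creep 'ROWS' [FORCE]. ROWS is JSON, a list of rows, each a list of 7 numbers: the opening, from 0 (shut) to 1 (fully open), then the shift along the tool's x, y, z in units of 30 mm (1.0 is 30 mm), then the turn, a rotation vector about the tool's x, y, z in units of 8 degrees (1.0 is 8 degrees). A call has 1 to 20 rows; each row is the pose to reach, as a shift and turn from the pose commanded when the call began, along the tool's axes at that moment; what a row does not reach only later rows make up. A row lasts 1/8 s, in which the tool goes at most 62.5 mm and 10.7 degrees, less where a joint would pass 70% of its speed; a pose out of reach is approached as far as the arm can. A call with a gripper value outside its range is refused whole. The fingers move at their own pace and stop on an object; FORCE is the grip in N (left out, the last holds). Time passes only in rows, so rows that repeat a pose let the fingers close. It gives the time, the measured TCP pose, the force, the opening and the grip force at its end, in the units of the state.
- arm.read_state(): the state, without advancing time (a new reading comes with each control period).
- arm.capture(name): name is "side" or "top"; returns a dict with "color" (480x640x3 uint8, red, green, blue), "fx", "fy", "cx", "cy" (pixels), "cam_to_world" (4x4, takes a point from camera to world coordinates). Camera axes: x right, y up, looking along -z (the intrinsics and any distortion apply to the point x, -y, -z); pixel columns grow to the right and rows downward; lengths in m; the calibration is good to about 2 mm. A picture is of the moment at which its call begins. There is no depth.
- arm.job_done(): hands the job in; it is judged then, once.
The state is a dict: "time_s": time; "joints": joint angles; "qd": joint speeds; "effort": joint torques, N m; "ee_pos": TCP position; "tcp_rot": TCP orientation; "ft_force": force on the tool from outside, world axes, zero at the start; "wrist_torque": the same for the moment, N m; "opening": finger opening in m; "finger_force": force on a finger pad.
Only numpy, scipy, OpenCV 4.12 (cv2) and the standard library are available. Lean on these libraries where they do the work, as an engineer would, in place of code of your own. Each camera call takes 0.05 s, during which the arm holds its last target. There are 200 camera calls.

## Working session

There is one attempt and no reset: what is moved stays moved. The work goes in short steps, Python scripts to look and compute and a shell command to move; the robot and the scene stay as the last step left them, time stands still between calls to the robot, and variables do not carry over. Pictures are saved under pics/ and viewed, at most 10 in all, crops included, and the job is handed in when it is done.

```bash
mkdir -p pics
python3 - <<'E'
from workcell import arm
import cv2
s=arm.read_state(); print(s)
for n in("top","side"):
    c=arm.capture(n); cv2.imwrite(f"pics/{n}0.png",c["color"][:,:,::-1]); print({k:v for k,v in c.items() if k!="color"})
E
```

```text
{'time_s': 0.0, 'joints': array([-1.41906931e+00,  1.59043861e-01,  1.59818794e+00, -2.47250022e-05,
        1.38621029e+00, -2.10133018e-01]), 'qd': array([ 1.43835396e-03,  3.41458460e-05,  4.36968772e-04, -1.04642688e-03,
       -2.98009810e-04, -1.28981455e-03]), 'effort': array([-9.05885986e-05, -3.85566330e+01, -3.22108412e+01,  7.01421197e-02,
        3.80425737e-02, -1.26238037e-04]), 'ee_pos': array([ 0.20342077, -0.53717373,  0.22164401]), 'tcp_rot': array([-9.24680038e-04,  9.83675935e-01,  1.79946656e-01,  1.48555382e-05]), 'ft_force': array([-0.69051245, -0.21269684, -0.46110662]), 'wrist_torque': array([-0.01318493, -0.05708698,  0.0164761 ]), 'finger_force': 0.0, 'opening': 0.09206879801149194}
{'fx': 558.9968085621801, 'fy': 558.9968085621801, 'cx': 322.8875192063341, 'cy': 236.90760166781118, 'cam_to_world': array([[-0.01852144,  0.99811698, -0.05847609,  0.40726633],
       [-0.99945336, -0.01688088,  0.02842557,  0.13738343],
       [ 0.02738491,  0.05897061,  0.99788403,  1.03488492],
       [ 0.        ,  0.        ,  0.        ,  1.        ]])}
{'fx': 439.57688019712094, 'fy': 439.57688019712094, 'cx': 316.19374765149706, 'cy': 238.61543886002363, 'cam_to_world': array([[ 9.71420099e-01,  1.21549449e-01, -2.03884090e-01,
         2.93322826e-01],
       [-2.37366601e-01,  4.96369379e-01, -8.35029662e-01,
        -5.74546381e-01],
       [-2.95575853e-04,  8.59559870e-01,  5.11034971e-01,
         4.91568271e-01],
       [ 0.00000000e+00,  0.00000000e+00,  0.00000000e+00,
         1.00000000e+00]])}
```

View pics/top0.png

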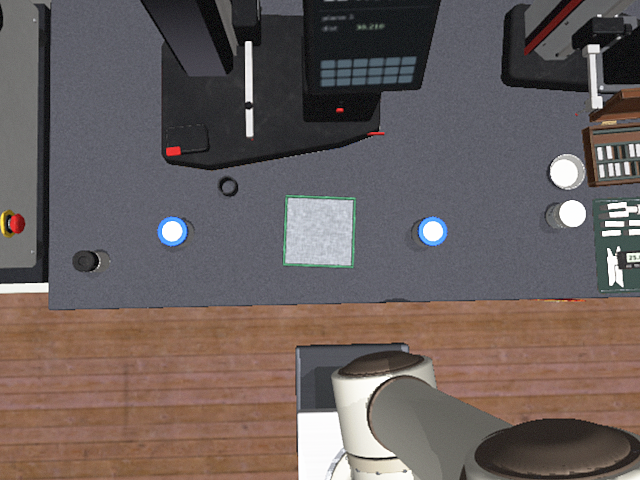

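View pics/side0.png

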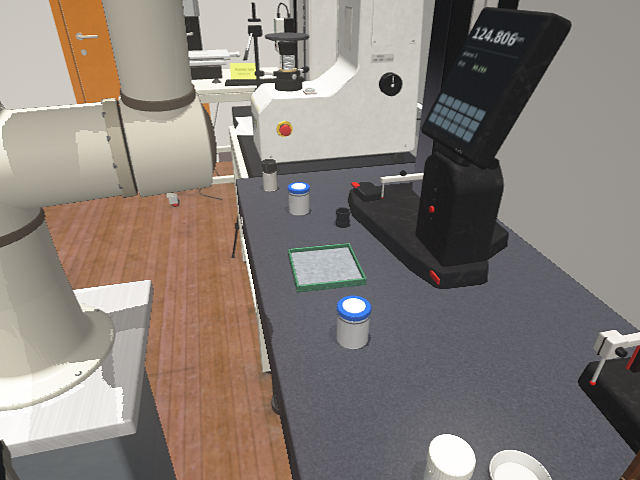

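The top view shows the canister lids at about (172,231) and (432,231), with the tray at about (320,231). The side view shows the same lids at about (299,188) and (353,307). Next I'll measure them with masks and rays.

```bash
cat > h.py <<'E'
import numpy as np, cv2
from scipy.spatial.transform import Rotation as R
def ray(c,u,v,z):
    T=c["cam_to_world"]; d=T[:3,:3]@[(u-c["cx"])/c["fx"],-(v-c["cy"])/c["fy"],-1]
    o=T[:3,3]; return o+d*(z-o[2])/d[2]
def blobs(c,lo,hi,amin):
    m=cv2.inRange(cv2.cvtColor(c["color"],cv2.COLOR_RGB2HSV),lo,hi)
    cs,_=cv2.findContours(m,cv2.RETR_EXTERNAL,cv2.CHAIN_APPROX_NONE)
    return [k for k in cs if cv2.contourArea(k)>amin]
def lids(c):
    out=[]
    for k in blobs(c,(100,140,80),(125,255,255),150):
        P=np.array([ray(c,*p,.066)[:2] for p in k[:,0].astype(float)],np.float32)
        (x,y),r=cv2.minEnclosingCircle(P); out.append((x,y,2*r))
    return out
def tray(c):
    k=max(blobs(c,(55,80,40),(90,255,255),300),key=cv2.contourArea)
    return cv2.minAreaRect(np.array([ray(c,*p,.014)[:2] for p in k[:,0].astype(float)],np.float32))
def togo(s,p):  # shift in tool axes, units of 30 mm
    q=np.array(s["tcp_rot"]); r=R.from_quat(np.r_[q[1:],q[0]])
    return r.inv().apply(np.array(p)-s["ee_pos"])/.03, r.as_matrix()
E
python3 - <<'E'
from h import *; from workcell import arm
for n in("top","side"):
    c=arm.capture(n); print(n,lids(c),tray(c))
s=arm.read_state(); print(togo(s,[.4,-.06,.2]))
E
```

```text
top [(0.47158917784690857, -0.08113595098257065, 0.05293956771492958), (0.4785401523113251, 0.36984193325042725, 0.053315963596105576)] ((0.47812753915786743, 0.11499753594398499), (0.1299537867307663, 0.12999854981899261), 86.84334564208984)
side [(0.469916433095932, -0.08885055035352707, 0.0590195395052433), (0.4784483015537262, 0.3604540526866913, 0.06747724860906601)] ((0.47715267539024353, 0.10443755239248276), (0.14553511142730713, 0.13083592057228088), 86.682861328125)
(array([ 11.75985627, -12.56365736,   0.74999356]), array([[ 9.35266839e-01,  3.53943369e-01, -1.76126368e-04],
       [ 3.53943336e-01, -9.35266193e-01,  1.12375367e-03],
       [ 2.33020121e-04, -1.11334830e-03, -9.99999353e-01]]))
```

The top-view sizes match: lids about 53 mm and tray 130 mm. The side view sees the walls as well, so it is biased. I'll use the top values: A (0.472,-0.081), B (0.479,0.370), tray (0.478,0.115).

Run:
```python
from h import *; from workcell import arm
s=arm.read_state(); print(togo(s,[.4716,-.0811,.16])[0])
```

```text
[ 13.74277562 -11.05962417   2.08211531]
```

```bash
python3 -m creep '[[1,1.5,-1.2,0,0,0,0],[1,3,-2.4,0,0,0,0],[1,4.5,-3.6,0,0,0,0],[1,6,-4.8,0,0,0,0],[1,7.5,-6,0,0,0,0],[1,9,-7.2,0.5,0,0,0],[1,10.5,-8.4,1,0,0,0],[1,12,-9.6,1.5,0,0,0],[1,13,-10.5,2,0,0,0],[1,13.74,-11.06,2.08,0,0,0],[1,13.74,-11.06,2.08,0,0,0],[1,13.74,-11.06,2.08,0,0,0],[1,13.74,-11.06,2.08,0,0,0]]' 25
python3 - <<'E'
from h import *; from workcell import arm
s=arm.read_state(); print(s["joints"],togo(s,[.4716,-.0811,.029]))
c=arm.capture("side");cv2.imwrite("pics/s1.png",c["color"][:,:,::-1]); print(lids(c))
E
```

```text
time_s: 1.82
ee_pos: [0.4714, -0.0825, 0.1605]
tcp_rot: [0.0, 0.984, 0.179, 0.0]
ft_force: [1.2, 0.1, -0.2]
opening: 0.0916
finger_force: 0.0
[-4.26448652e-01 -3.74356209e-02  1.92888249e+00 -2.37620898e-04
  1.24967492e+00  7.84085044e-01] (array([ 0.02354039, -0.04420197,  4.38185382]), array([[ 9.35777821e-01,  3.52590069e-01,  3.35439255e-04],
       [ 3.52590186e-01, -9.35777752e-01, -4.00053990e-04],
       [ 1.72841528e-04,  4.92634241e-04, -9.99999864e-01]]))
[(0.46965694427490234, -0.0889834314584732, 0.05852239206433296)]
```

View pics/s1.png

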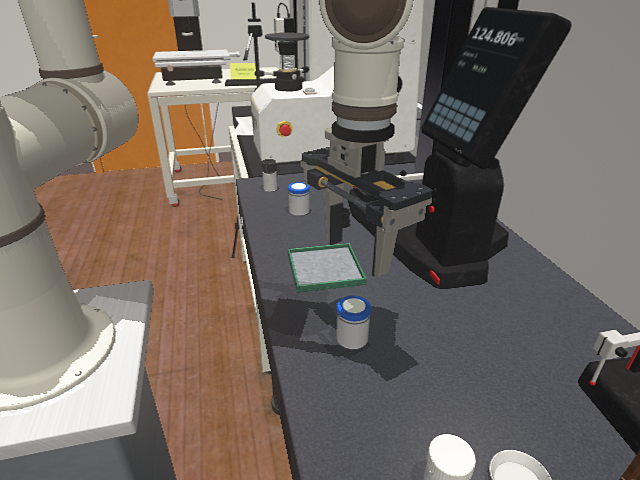

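The fingers stand at about (333,245) and (380,275), directly over the near can at (353,322). The long axis of the gripper runs diagonally and is clear of everything. Next I'll descend, then close with the arm still.

```bash
python3 -m creep '[[1,0,0,1,0,0,0],[1,0,0,2,0,0,0],[1,0,0,3,0,0,0],[1,0,-0.04,3.8,0,0,0],[1,0,-0.04,4.38,0,0,0],[1,0,-0.04,4.38,0,0,0],[1,0,-0.04,4.38,0,0,0]]' 25
python3 -m creep '[[0.45,0,0,0,0,0,0],[0.45,0,0,0,0,0,0],[0.45,0,0,0,0,0,0],[0.45,0,0,0,0,0,0],[0.45,0,0,0,0,0,0],[0.45,0,0,0,0,0,0],[0.45,0,0,0,0,0,0],[0.45,0,0,0,0,0,0]]' 25
```

```text
time_s: 2.75
ee_pos: [0.4717, -0.081, 0.0297]
tcp_rot: [0.0, 0.984, 0.18, 0.001]
ft_force: [0.1, -0.1, -0.1]
opening: 0.0916
finger_force: 0.0
time_s: 3.75
ee_pos: [0.4717, -0.0809, 0.0292]
tcp_rot: [0.001, 0.984, 0.18, 0.001]
ft_force: [1.5, -3.4, 2.1]
opening: 0.05
finger_force: 25.0
```

Gripped: the opening reads 50 mm and the grip 25 N. I'll lift slowly by about 20 mm and weigh it.

```bash
python3 -m creep '[[0.3,0,0,-0.15,0,0,0],[0.3,0,0,-0.3,0,0,0],[0.3,0,0,-0.5,0,0,0],[0.3,0,0,-0.7,0,0,0],[0.3,0,0,-0.7,0,0,0],[0.3,0,0,-0.7,0,0,0],[0.3,0,0,-0.7,0,0,0],[0.3,0,0,-0.7,0,0,0]]' 30
python3 -m creep '[[0.3,0,0,0,0,0,0]]'; python3 -m creep '[[0.3,0,0,0,0,0,0]]'
```

```text
time_s: 4.75
ee_pos: [0.471, -0.0804, 0.0496]
tcp_rot: [-0.0, 0.984, 0.18, -0.0]
ft_force: [-0.6, 0.1, -5.7]
opening: 0.0503
finger_force: 30.0
time_s: 4.88
ee_pos: [0.4711, -0.0804, 0.0497]
tcp_rot: [-0.0, 0.984, 0.18, -0.0]
ft_force: [0.5, 0.1, -5.9]
opening: 0.0499
finger_force: 30.0
time_s: 5.0
ee_pos: [0.4711, -0.0804, 0.0498]
tcp_rot: [-0.0, 0.984, 0.18, -0.0]
ft_force: [-0.4, -0.8, -5.8]
opening: 0.0499
finger_force: 30.0
```

A steady 5.8 N means A is the heavy can. I'll raise it and carry it over the tray.

```bash
python3 -m creep '[[0.3,0,0,-0.5,0,0,0],[0.3,0,0,-1,0,0,0],[0.3,0.25,-0.6,-1,0,0,0],[0.3,0.63,-1.5,-1,0,0,0],[0.3,1.05,-2.5,-1,0,0,0],[0.3,1.46,-3.5,-1,0,0,0],[0.3,1.88,-4.5,-1,0,0,0],[0.3,2.25,-5.4,-1,0,0,0],[0.3,2.45,-5.85,-1,0,0,0],[0.3,2.52,-6.02,-1,0,0,0],[0.3,2.52,-6.02,-1,0,0,0],[0.3,2.52,-6.02,-1,0,0,0],[0.3,2.52,-6.02,-1,0,0,0]]'
python3 - <<'E'
from h import *; from workcell import arm
s=arm.read_state(); print(togo(s,[.478,.115,.036]))
c=arm.capture("side");cv2.imwrite("pics/s2.png",c["color"][:,:,::-1])
E
```

```text
time_s: 6.62
ee_pos: [0.478, 0.1146, 0.0798]
tcp_rot: [0.0, 0.984, 0.179, -0.0]
ft_force: [-0.1, -0.1, -6.2]
opening: 0.0502
finger_force: 30.0
(array([ 0.0054876 , -0.01197461,  1.45966612]), array([[ 9.35607290e-01,  3.53042468e-01, -1.22605029e-04],
       [ 3.53042451e-01, -9.35607293e-01, -1.44367331e-04],
       [-1.65677958e-04,  9.17863473e-05, -9.99999982e-01]]))
```

View pics/s2.png

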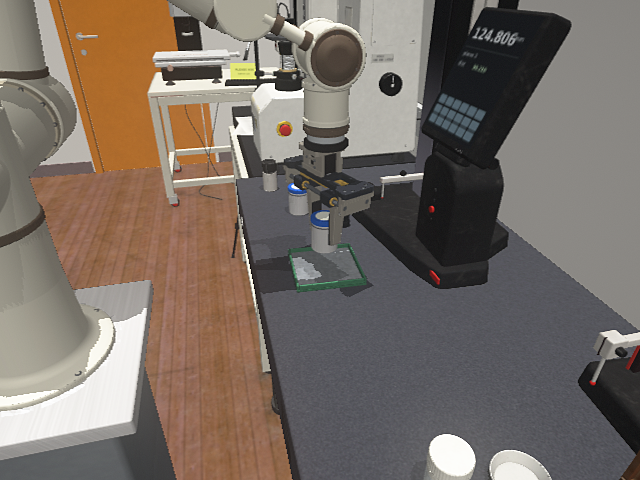

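The can hangs upright at (321,232) above the tray at (327,267). I'll lower it slowly to just above the felt.

```bash
python3 -m creep '[[0.3,0,0,0.3,0,0,0],[0.3,0,0,0.6,0,0,0],[0.3,0,0,0.9,0,0,0],[0.3,0,0,1.15,0,0,0],[0.3,0,0,1.3,0,0,0],[0.3,0,0,1.4,0,0,0],[0.3,0,0,1.44,0,0,0],[0.3,0,0,1.46,0,0,0],[0.3,0,0,1.46,0,0,0],[0.3,0,0,1.46,0,0,0]]'
python3 -m creep '[[0.3,0,0,0.02,0,0,0],[0.3,0,0,0.03,0,0,0],[0.3,0,0,0.04,0,0,0],[0.3,0,0,0.04,0,0,0],[0.3,0,0,0.04,0,0,0]]'
```

```text
time_s: 7.92
ee_pos: [0.478, 0.1152, 0.0362]
tcp_rot: [0.0, 0.984, 0.18, 0.0]
ft_force: [0.1, 0.3, -6.4]
opening: 0.0503
finger_force: 30.0
time_s: 8.55
ee_pos: [0.4779, 0.1152, 0.0348]
tcp_rot: [-0.0, 0.984, 0.18, -0.0]
ft_force: [0.1, -0.5, -6.1]
opening: 0.05
finger_force: 30.0
```

```bash
python3 -m creep '[[0.3,0,0,0.02,0,0,0],[0.3,0,0,0.04,0,0,0],[0.3,0,0,0.04,0,0,0],[0.3,0,0,0.04,0,0,0]]'
python3 -m creep '[[0.3,0,0,0.01,0,0,0],[0.3,0,0,0.02,0,0,0],[0.3,0,0,0.02,0,0,0],[0.3,0,0,0.02,0,0,0]]'
```

```text
time_s: 9.05
ee_pos: [0.4779, 0.1152, 0.0336]
tcp_rot: [0.0, 0.984, 0.18, -0.0]
ft_force: [-0.4, -1.0, -6.2]
opening: 0.0504
finger_force: 30.0
time_s: 9.55
ee_pos: [0.4781, 0.1152, 0.0332]
tcp_rot: [0.0, 0.984, 0.18, 0.0]
ft_force: [-2.5, -0.1, -2.7]
opening: 0.0498
finger_force: 30.0
```

It has touched: the load fell from 6.2 to 2.7 N. I'll release gently and retreat straight up.

```bash
python3 -m creep '[[0.3,0,0,0.01,0,0,0],[0.6,0,0,0.01,0,0,0],[0.7,0,0,0.01,0,0,0],[0.9,0,0,0.01,0,0,0],[1,0,0,0.01,0,0,0],[1,0,0,0.01,0,0,0],[1,0,0,0.01,0,0,0],[1,0,0,0.01,0,0,0]]'
python3 -m creep '[[1,0,0,-0.5,0,0,0],[1,0,0,-1.5,0,0,0],[1,0,0,-2.5,0,0,0],[1,0,0,-4,0,0,0],[1,0,0,-5,0,0,0],[1,0,0,-6,0,0,0],[1,4,3,-6,0,0,0],[1,4,5,-6,0,0,0],[1,2,7,-6,0,0,0],[1,2,9,-6,0,0,0],[1,0,10,-6,0,0,0],[1,0,10,-6,0,0,0],[1,0,10,-6,0,0,0],[1,0,10,-6,0,0,0]]'
python3 - <<'E'
from h import *; from workcell import arm
c=arm.capture("top"); print(lids(c))
cv2.imwrite("pics/t3.png",c["color"][:,:,::-1])
d=arm.capture("side");cv2.imwrite("pics/s3.png",d["color"][:,:,::-1])
try: print(tray(c))
except Exception as e: print(e)
E
```

```text
time_s: 10.55
ee_pos: [0.4779, 0.1152, 0.0327]
tcp_rot: [-0.0, 0.984, 0.18, 0.0]
ft_force: [0.1, -0.7, 0.2]
opening: 0.0916
finger_force: 0.0
time_s: 12.3
ee_pos: [0.5843, -0.1648, 0.2135]
tcp_rot: [-0.0, 0.984, 0.18, 0.0]
ft_force: [-0.3, -0.5, 1.2]
opening: 0.0918
finger_force: 0.0
[(0.47608819603919983, 0.11692199110984802, 0.05126480385661125), (0.47860482335090637, 0.36985838413238525, 0.05338292196393013)]
((0.4781385660171509, 0.11513356864452362), (0.13029766082763672, 0.1301785707473755), 86.77262878417969)
```

View pics/t3.png

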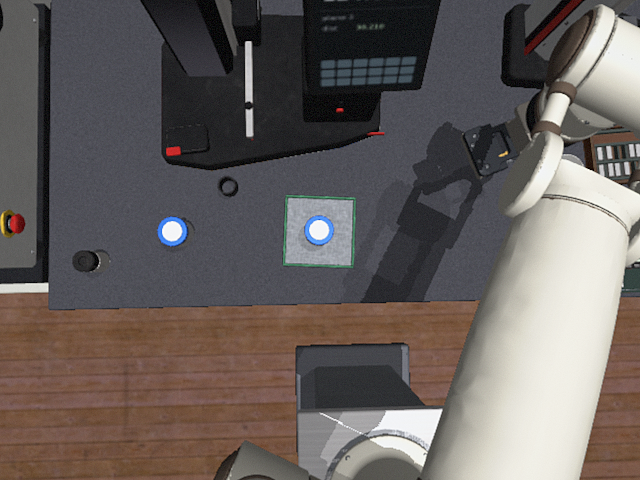

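View pics/s3.png

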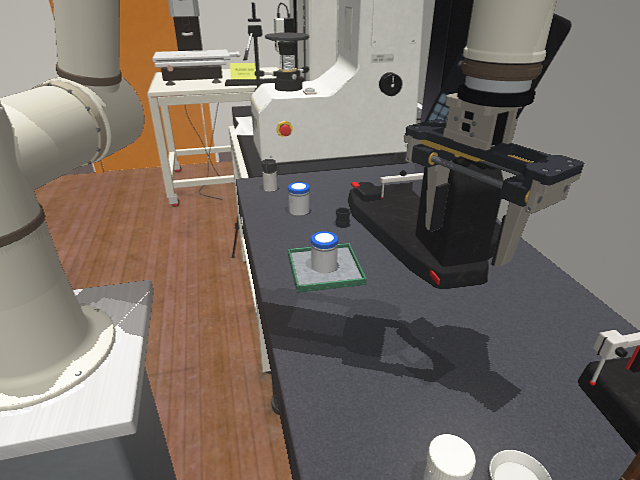

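The heavy can stands upright in the middle of the tray, at (319,230) in the top view and (324,253) in the side view. It is about 2 mm off centre. The light can is untouched at (172,231), and the arm is clear.

```bash
python3 -c "
from workcell import arm
print(arm.read_state()['qd']); print(arm.job_done())"
```

```text
[ 0.00686259  0.00508917  0.00121143 -0.00223987 -0.00121279 -0.00270747]
the job is handed in; nothing more can be done
None
```

I handed the job in at about 12.5 s, with no verdict returned: the heavy canister (weighed at about 5.9 N) stands upright in the green tray, about 3 mm off centre, and the light one was never touched and still stands upright on the plate, well clear of the tray.

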